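# Hold the dispenser gate open at its mark

### The arm

A 6-joint arm with a two-finger parallel gripper is mounted at the origin on the work surface. World frame = base frame: x ahead of the robot, y to its left, z up, the work surface at z = 0. Lengths are in mm, angles in rad, forces in N, time in s.
With the tool pointing down it reaches from about 300 to 775 mm from the base axis. Payload 14.6 kg.
Tool frame: the origin (TCP) lies between the finger pads; the fingertips stand 11 mm ahead of it and the grasp point (between the pads) lies 8 mm behind it; z points along the fingers, y is the direction in which the jaws open and shut (so a half turn about z gives the same grasp; the last joint's range is limited). The gripper opens to 94 mm and grips with 3 to 60 N. Pads are 16 mm wide; open, the fingers measure 119 mm over their backs; the gripper's body (75 mm by 177 mm) begins 78 mm behind the grasp point.
Start: joints at [-0.067, 0.3, 1.521, -0, 1.321, -0.067], TCP at [549.99, -0.002, 216.446] pointing down, gripper open.
Joint ranges: [-3.03, 3.03], [-0.79, 2.21], [0.23, 2.52], [-1.04, 4.18], [0, 3.07], [-2.55, 2.55]. Speed limits (rad/s): [2.22, 2.22, 2.57, 3.14, 3.14, 3.14].

### API

Orientations are given as [roll, pitch, yaw] about the fixed x, y, z axes, in that order (R = Rz(yaw) Ry(pitch) Rx(roll)).
In Python, from cell import * gives the robot as it stands.
- The arm moves only by the tool arm_command, never from a script. Its argument "deltas" is a list of rows, each an object with "xyz": the shift along the world's x, y, z in m, a list of three; "turn": the turn, a rotation vector about the world's x, y, z in rad, a list of three. A call has 1 to 12 rows; each row shifts and turns the commanded pose from where the row before left it; what a row does not reach is not made up. A row lasts 1/8 s, in which the tool goes at most 62.5 mm and 10.7 degrees, less where a joint would pass 70% of its speed; a pose out of reach is approached as far as the arm can. A call with a gripper value outside its range is refused whole. "gripper" is the closure, from 0 (fully open) to 1 (shut), set as the call begins (left out, the last holds). The fingers move at their own pace and stop on an object; "force" is the grip in N (left out, the last holds). Time passes only in rows, so rows that do not move let the fingers close. It gives the time, the measured TCP pose, the force and the opening at its end, in the units of the state.
- read_state(): the state, without advancing time (a new reading comes with each control period).
- camera(name): name is "scene" or "side" or "wrist"; returns a dict with "color" (480x640x3 uint8, red, green, blue), "fx", "fy", "cx", "cy" (pixels), "rvec" (rotation vector, rad) and "tvec" (3), from world to camera coordinates, as OpenCV has them; the wrist camera has in their place "mount" (4x4, takes a point from camera to tool coordinates, whose origin is the TCP and whose axes are the flange's). Camera axes: x right, y down, z forward; pixel columns grow to the right and rows downward; lengths in mm; the calibration is good to about 2 mm. A picture is of the moment at which its call begins: read the wrist's pose just before it. There is no depth.
- sign_off(): hands the job in, once; it reports no verdict.
The state is a dict: "clock": time; "joints": joint angles; "qd": joint speeds; "effort": joint torques, N m; "eef_pos": TCP position; "eef_rot": TCP orientation; "wrist_force": force on the tool from outside, world axes, zero at the start; "moment": the same for the moment, N m; "finger_gap": finger opening in mm.
Only numpy, scipy, OpenCV 4.12 (cv2) and the standard library are available. Lean on these libraries where they do the work, as an engineer would, in place of code of your own. Each camera call takes 0.05 s, during which the arm holds its last target.

### The job

The empty dry-goods dispenser on the storeroom table must be held open so that a colleague can brush out its chute. First turn the selector knob clockwise until its pointer clicks in at the small square block standing beside it, then take the handle of the spring-return slide, pull it out until its pointer is level with the tab on the scale, and keep it there: the slide springs shut if let go, so the program finishes while the gripper is still holding the handle at the tab. Leave the carton, the tin and the jar where they stand.

Things in the scene. Friction and masses are not known exactly. Their poses are not given: they have to be found in the camera images.
- dispenser: Fixed counter-top dispenser of stainless steel, 380 x 260 mm in plan. Origin on the table, midway between its two long sides; its +x points to the hopper end, and -x is the direction in which the slide is pulled. The flat deck (top 80 mm above the table) runs from x = -170 to +50 mm and carries knob, slide and scale; from x = +50 to +210 mm stands the empty hopper, 314 mm high. Long sides at y = +-130 mm.
- knob_grip (a point): Point on the vertical axis of the selector knob, 37 mm above the deck, the height to grip at; fixed at dispenser x = -60, y = -60 mm. The knob is a black disc of 44 mm diameter on a flat dark ring of 68 mm, with an upright bar grip 42 mm long, 14 mm thick, from 14 to 44 mm above the deck. The axes turn with the knob: the bar lies along this x axis, and the white pointer line is on the bar's top at the -x end.
- knob (a joint): Knob angle in rad, growing clockwise seen from above, stops at 0 and 1.6. Detents at 0.1, 0.8 and 1.5 draw it in from up to 0.3 rad either side (turning over the hump between two takes about 0.07 N m). It starts between 0 and 0.25 and settles in the first detent. At value a the pointer points along (-cos a, +sin a) in the dispenser's x, y. The square block stands at the 0.8 or the 1.5 detent.
- marker_block: The small dark steel SQUARE block, 16 x 16 x 12 mm high, fixed on the deck 50 mm from the knob's axis; it marks the position to set. Origin: centre of its underside, on the deck.
- round_stud: A flat ROUND stud, 10 mm diameter, 3 mm high, fixed on the deck 50 mm from the knob's axis at the other of the two detents: not the one to set (a like one stands at the first detent). Origin: centre of its underside.
- slide (a joint): How far the slide is out, m: 0 shut (start), grows along the dispenser's -x, stop at 0.085. The spring pulls it shut: 3.6 N at 0, plus 120 N/m (about 8 to 12 N at the tab); it never stays out by itself. The tab lies 0.035 to 0.065 m out.
- slide_grip (a point): Middle of the slide's handle, 32 mm above the deck; with the slide shut at dispenser x = -60, y = +60 mm. The handle is a black upright plate, 14 mm thick along the pull, 52 mm wide across it, its top 48 mm above the deck; free deck on both sides of it (the hopper is 110 mm behind), so it can be pinched from above. The axes are the dispenser's; it moves with the slide.
- slide_pointer (a point): Tip of the slide's pointer, a small black finger 5 mm wide, low on the handle's +y end, in line with the middle of the handle's thickness; it runs alongside the scale. It moves with the slide.
- scale_tab: Dark steel tab, 8 mm along the pull, 18 mm across, 14 mm high, fixed on the white scale strip beside the slide: the mark. Origin: centre of its underside; axes are the dispenser's. The slide is at the mark when the pointer has the same dispenser x as this tab's middle.
- carton: Loose cardboard box 60 x 90 x 110 mm high, standing; leave alone. Origin: centre of its underside.
- tin: Loose food can, 72 mm diameter, 100 mm high; leave alone. Origin: centre of its underside.
- jar: Loose jar, 68 mm diameter, 110 mm high; leave alone. Origin: centre of its underside.

How it is judged (in metres and radians):
On the way, in this order (a step that is already met when the one before it is completed fails the run):
1. the knob's pointer stands at the square block (y of marker_block in the frame of knob_grip between -0.01 and 0.01 m and x of marker_block in the frame of knob_grip below -0.03 m), for 0.2 s.
2. the fingers hold the slide out with its pointer level with the tab (x of slide_pointer in the frame of scale_tab between -0.006 and 0.006 m and value of joint slide above 0.025 m and contact force between the fingers and slide above 2 N), for 0.3 s.
At the end, for the whole second after the job is handed in: The knob's pointer is at the square block (the block lies within 10 mm of the pointer's line, on the pointer's side), the slide's pointer is within 6 mm of the middle of the tab along the direction of pull and at rest, and the fingers still hold the handle (more than 2 N between fingers and slide) (all of step 1 and all of step 2 and velocity of joint slide between -0.01 and 0.01 m/s); the arm keeps its last pose, push and grip.
It fails at once if the carton is pushed away or tipped over (distance of carton from where it was at the start of the episode above 0.02 m or angle between carton's own z axis and vertical above 0.3 rad).
It fails at once if the tin is pushed away or tipped over (distance of tin from where it was at the start of the episode above 0.02 m or angle between tin's own z axis and vertical above 0.3 rad).
It fails at once if the jar is pushed away or tipped over (distance of jar from where it was at the start of the episode above 0.02 m or angle between jar's own z axis and vertical above 0.3 rad).
It also fails if it takes over 48 s, if anything falls off the work surface, if the arm or the gripper's body presses on something with over 40 N, if the wrist force passes 120 N, or if a joint passes its speed limit or range.

## Working session

There is one attempt and no reset: what is moved stays moved. The work goes in short steps, Python scripts to look and compute and a tool call to move; the robot and the scene stay as the last step left them, time stands still between calls to the robot, and variables do not carry over. Pictures are saved under pics/ and viewed, and the job is handed in when it is done.

Besides the shell and the picture viewer there is one more tool, called after "Emit:" as a command line: name --argument value ..., lists and objects as JSON in quotes. arm_command: Moves the arm, as the interface text tells. Its arguments: {"type":"object","properties":{"deltas":{"type":"array","items":{"type":"object","properties":{"xyz":{"type":"array","items":{"type":"number"}},"turn":{"type":"array","items":{"type":"number"}}}}},"gripper":{"type":"number"},"force":{"type":"number"}},"required":["deltas"]}

```bash
ls; mkdir -p pics; python3 - <<'E'
from cell import *
import cv2
print(read_state())
for n in ["scene","side","wrist"]:
    c=camera(n); cv2.imwrite(f"pics/{n}0.png",c["color"][:,:,::-1]); print(n,{k:v for k,v in c.items() if k!="color"})
E
```

```text
pics
{'clock': 0.0, 'joints': array([-6.66182906e-02,  3.00447731e-01,  1.52160881e+00, -5.66677277e-06,
        1.32070336e+00, -6.66320879e-02]), 'qd': array([-0.00060102, -0.0023669 ,  0.00125571, -0.00191474,  0.00203229,
        0.0010742 ]), 'effort': array([-1.53750298e-03, -5.31805658e+01, -3.52735734e+01,  7.07558286e-02,
        2.43994006e-02, -4.79655944e-05]), 'eef_pos': array([5.49737357e+02, 3.10078110e-03, 2.15887416e+02]), 'eef_rot': array([-3.14042764e+00, -7.22414903e-05,  1.57081149e+00]), 'wrist_force': array([1.30526167, 0.60902391, 0.2300446 ]), 'moment': array([ 0.00192859, -0.04605358,  0.04350363]), 'finger_gap': 94.00622445377864}
scene {'fx': 437.14993863407693, 'fy': 437.14993863407693, 'cx': 324.1510649460651, 'cy': 240.11448413823155, 'rvec': array([ 2.04231465,  0.88410582, -0.43275673]), 'tvec': array([-434.07200153, -121.18930438, 1406.1186231 ])}
side {'fx': 619.7952199592004, 'fy': 619.7952199592004, 'cx': 308.79116366583486, 'cy': 240.89911791622288, 'rvec': array([ 1.32433299, -2.13049959,  0.97152446]), 'tvec': array([ 308.63169052,  384.26454359, 1264.17368807])}
wrist {'fx': 349.1846510136256, 'fy': 349.1846510136256, 'cx': 317.7024174734277, 'cy': 236.7939615065744, 'mount': array([[-4.95674354e-04, -9.57305632e-01, -2.89077291e-01,
         8.52689980e+01],
       [ 9.99999435e-01, -7.46437832e-04,  7.57219862e-04,
         1.22650322e+00],
       [-9.40669065e-04, -2.89076753e-01,  9.57305461e-01,
        -1.68578411e+02],
       [ 0.00000000e+00,  0.00000000e+00,  0.00000000e+00,
         1.00000000e+00]])}
```

View pics/scene0.png

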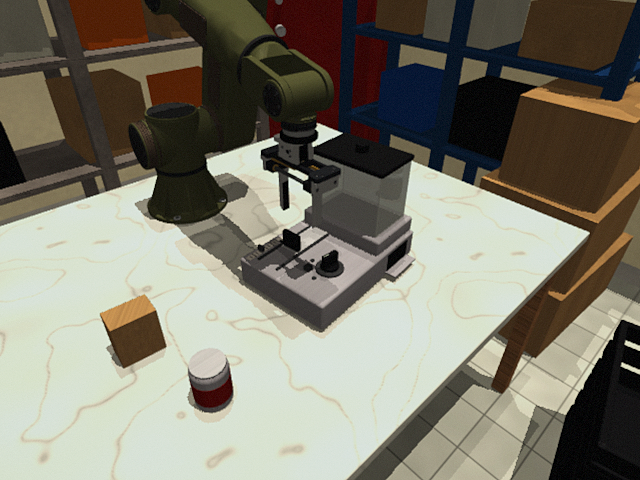

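View pics/side0.png

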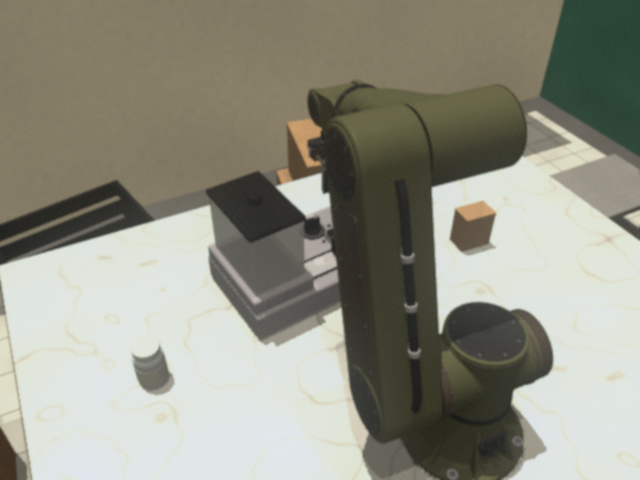

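View pics/wrist0.png

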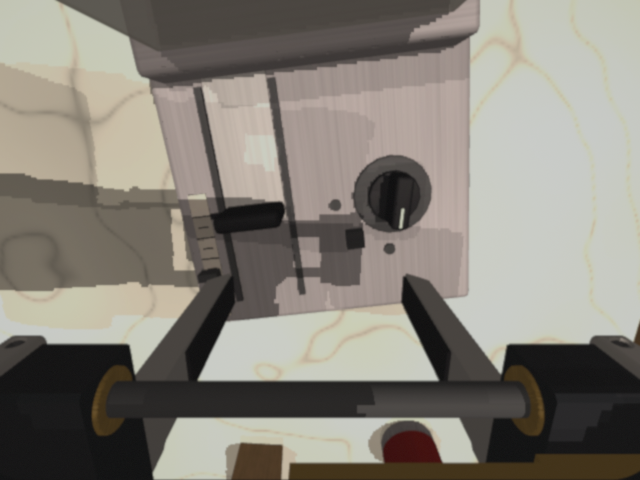

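```bash
python3 - <<'E'
import cv2
i=cv2.imread("pics/wrist0.png")
cv2.imwrite("pics/w0a.png",cv2.resize(i[170:290,160:310],None,fx=5,fy=5,interpolation=cv2.INTER_CUBIC))
cv2.imwrite("pics/w0b.png",cv2.resize(i[140:260,310:460],None,fx=5,fy=5,interpolation=cv2.INTER_CUBIC))
E
```

```text
(no output)
```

View pics/w0a.png

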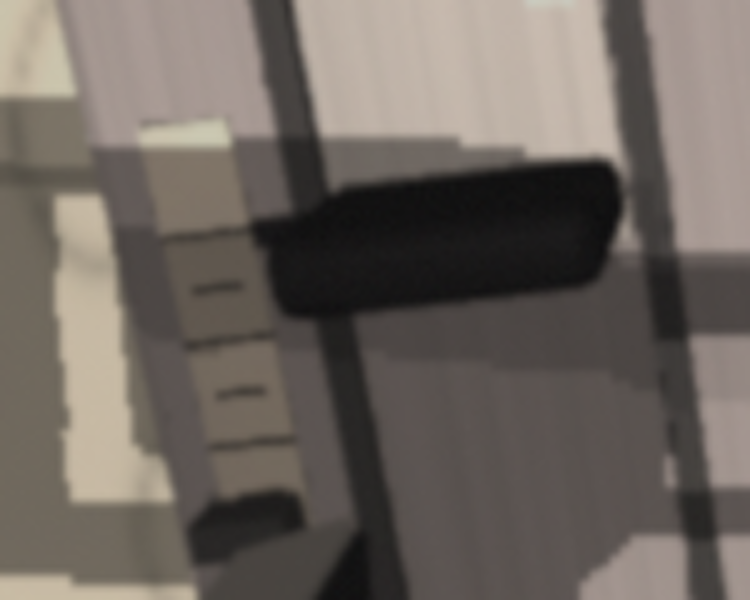

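View pics/w0b.png

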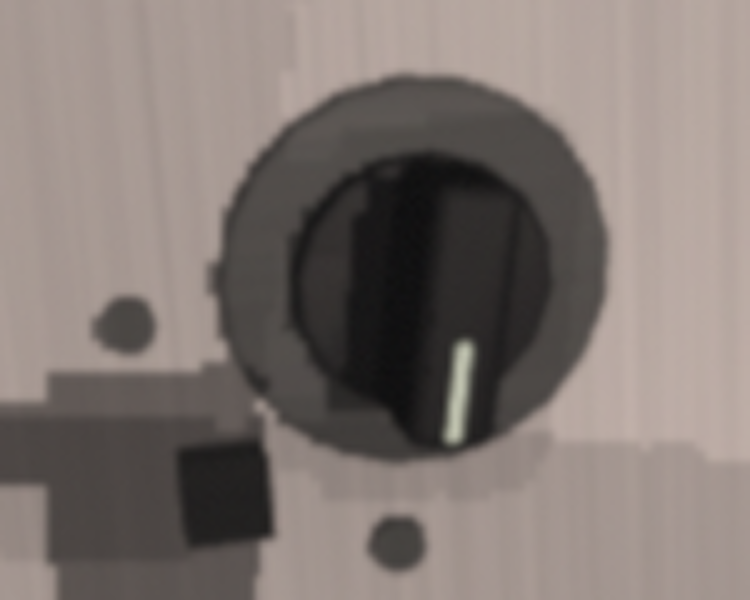

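```bash
cat > h.py <<'E'
from cell import *
import numpy as np, cv2
from scipy.spatial.transform import Rotation as Ro
from scipy.optimize import least_squares
def campose(cam,st):
    if "mount" in cam:
        T=np.eye(4);T[:3,:3]=Ro.from_euler("xyz",st["eef_rot"]).as_matrix();T[:3,3]=st["eef_pos"]
        M=T@cam["mount"]; return M[:3,:3],M[:3,3]
    R=Ro.from_rotvec(cam["rvec"]).as_matrix(); return R.T,-R.T@cam["tvec"]
def back(cam,st,uv,z):
    R,t=campose(cam,st); d=R@np.array([(uv[0]-cam["cx"])/cam["fx"],(uv[1]-cam["cy"])/cam["fy"],1])
    return t+d*(z-t[2])/d[2]
def proj(cam,st,P):
    R,t=campose(cam,st); p=R.T@(np.asarray(P,float)-t); return np.array([cam["fx"]*p[0]/p[2]+cam["cx"],cam["fy"]*p[1]/p[2]+cam["cy"]])
def fit(P,W):
    # P local xy, W world xy -> x,y,yaw
    r=least_squares(lambda v:(np.c_[np.cos(v[2])*P[:,0]-np.sin(v[2])*P[:,1]+v[0],np.sin(v[2])*P[:,0]+np.cos(v[2])*P[:,1]+v[1]]-W).ravel(),[W[:,0].mean(),W[:,1].mean(),0.1])
    return r.x,r.fun.reshape(-1,2)
def l2w(v,p): c,s=np.cos(v[2]),np.sin(v[2]); return np.array([c*p[0]-s*p[1]+v[0],s*p[0]+c*p[1]+v[1]])
def w2l(v,p): c,s=np.cos(v[2]),np.sin(v[2]); d=np.asarray(p[:2])-v[:2]; return np.array([c*d[0]+s*d[1],-s*d[0]+c*d[1]])
E
python3 - <<'E'
from h import *
st=read_state();c=camera("wrist")
K=lambda a:(-60-50*np.cos(a),-60+50*np.sin(a))
obs=[((392.6,193.6),80,(-60,-60)),((389.4,248.6),83,K(.1)),((335.6,205),83,K(1.5)),((355.2,238.6),92,K(.8))]
W=np.array([back(c,st,o[0],o[1])[:2] for o in obs]);P=np.array([o[2] for o in obs])
print(W)
v,f=fit(P,W)
for i in range(4): print(np.round(f[i],1))
print("disp",v)
for n,uv,z in [("handle top TL",(160+335/5,170+190/5),128),("handle top TR",(160+612/5,170+165/5),128),("BL",(160+285/5,170+305/5),128),("tick0",(160+210/5,170+235/5),82),("tick2",(160+230/5,170+343/5),82),("tick4",(160+255/5,170+443/5),82),("tabbackL",(160+200/5,170+510/5),94),("tabbackR",(160+298/5,170+492/5),94),("tabfrontL",(160+195/5,170+565/5),82),("strip end",(160+185/5,170+128/5),82),("cornerR",(468,297),80)]:
    print(n,w2l(v,back(c,st,uv,z)))
print("knob",l2w(v,(-60,-60)),"handle",l2w(v,(-60,60)))
E
```

```text
[[616.97867485  32.9108797 ]
 [616.51907624 -17.0616231 ]
 [566.89545347  23.37064806]
 [584.03987687  -4.73942592]]
[-0.6 -0. ]
[ 0.1 -0. ]
[0.2 0.8]
[ 0.3 -0.7]
disp [550.47108577  86.32973206   1.67488067]
handle top TL [-48.67835128  72.67991701]
handle top TR [-49.24166619  30.90509995]
BL [-65.54816024  83.48210466]
tick0 [-62.93617435 109.40570381]
tick2 [-83.11672301 109.81401442]
tick4 [-102.61233728  109.01648694]
tabbackL [-110.16201315  116.93751846]
tabbackR [-108.57871644   98.81797892]
tabfrontL [-125.56609303  124.97767778]
strip end [-43.56566648 109.91720692]
cornerR [-167.80390222 -128.41165034]
knob [616.38016316  32.88823584] handle [497.02958955  20.42065467]
```

Emit:
arm_command --deltas '[{"xyz":[0.022,0.011,0],"turn":[0.05,0,0]},{"xyz":[0.022,0.011,0],"turn":[0.05,0,0]},{"xyz":[0.022,0.011,0],"turn":[0.05,0,0]},{"xyz":[0,0,0],"turn":[0,0,0]},{"xyz":[0,0,0],"turn":[0,0,0]}]' --gripper 0

```text
clock: 0.82
eef_pos: [615.4, 32.8, 216.2]
eef_rot: [-3.141, -0.149, 1.571]
wrist_force: [0.7, -0.4, 0.2]
finger_gap: 93.5
```

```bash
python3 - <<'E'
from h import *
st=read_state();print(st["eef_pos"],st["eef_rot"],st["wrist_force"])
for n in ["scene","wrist"]:
    c=camera(n); 
    im=c["color"][:,:,::-1]
    if n=="scene": im=cv2.resize(im[100:340,200:440],None,fx=2.5,fy=2.5,interpolation=cv2.INTER_CUBIC)
    cv2.imwrite(f"pics/{n}1.png",im)
    if n=="scene":
        for p in [(140,360),(212,405)]: print(back(c,st,p,0))
    if n=="wrist": print(proj(c,st,(616.4,32.9,94)),proj(c,st,(616.4,32.9,124)))
E
```

```text
[615.42815516  32.76863907 216.23420947] [-3.1410212  -0.14898334  1.57072174] [ 0.67276842 -0.42431294  0.15649495]
[ 494.23356266 -393.17635885    0.        ]
[ 684.06498619 -341.80328547    0.        ]
[317.20163256 254.15086984] [317.16219705 261.44247042]
```

View pics/scene1.png

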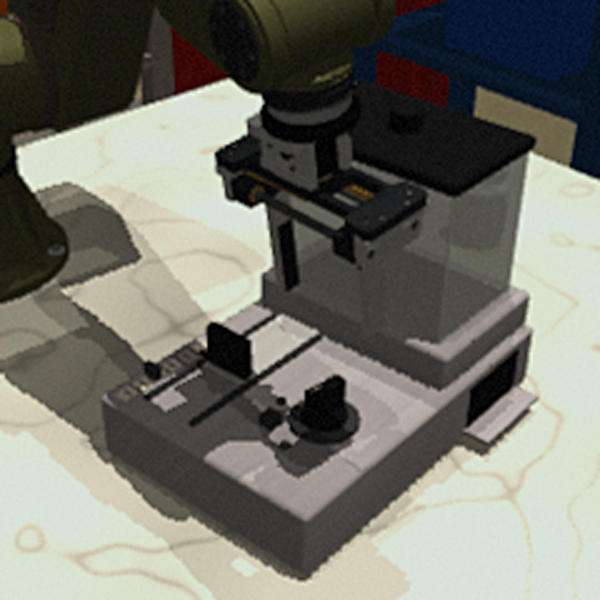

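View pics/wrist1.png

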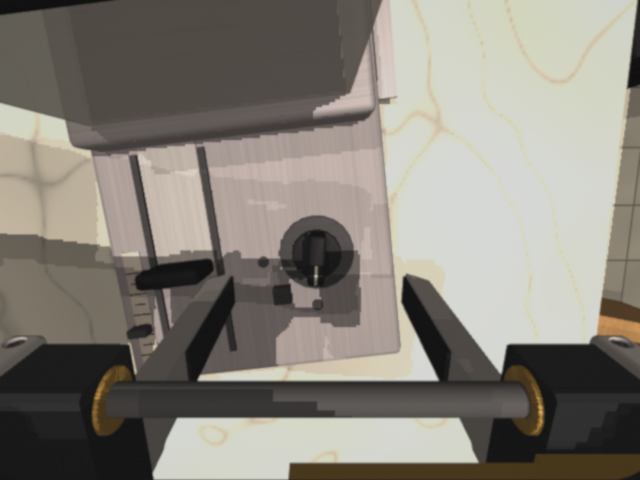

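Emit:
arm_command --deltas '[{"xyz":[0.001,0.001,-0.025],"turn":[0,0,0]},{"xyz":[0,0,-0.025],"turn":[0,0,0]},{"xyz":[0,0,-0.025],"turn":[0,0,0]},{"xyz":[0,0,-0.02],"turn":[0,0,0]},{"xyz":[0,0,-0.01],"turn":[0,0,0]},{"xyz":[0,0,0],"turn":[0,0,0]},{"xyz":[0,0,0],"turn":[0,0,0]}]'

```text
clock: 1.8
eef_pos: [617.3, 33.9, 112.5]
eef_rot: [3.14, -0.15, 1.571]
wrist_force: [0.7, 0.5, 0.0]
finger_gap: 94.1
```

```bash
python3 - <<'E'
from h import *
st=read_state();print(st["eef_pos"],st["eef_rot"],st["wrist_force"])
c=camera("wrist"); cv2.imwrite("pics/wrist2.png",c["color"][:,:,::-1])
E
```

```text
[617.33000137  33.92640796 112.4503885 ] [ 3.14019633 -0.14984461  1.57099359] [0.65394855 0.48955333 0.03022663]
```

View pics/wrist2.png

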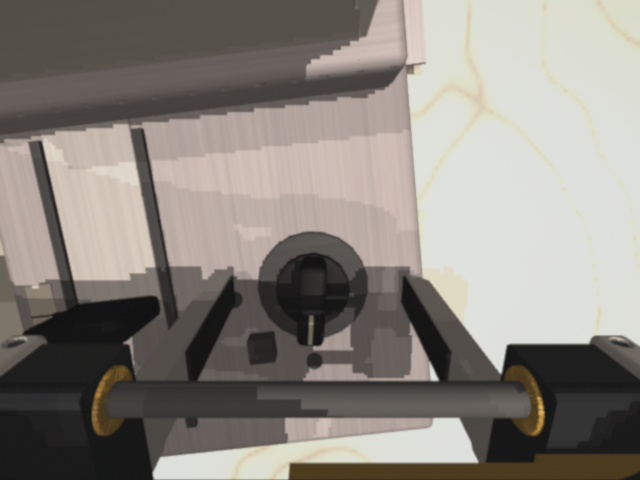

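Emit:
arm_command --deltas '[{"xyz":[-0.0005,0,-0.002],"turn":[0,0,0]},{"xyz":[0,0,0],"turn":[0,0,0]},{"xyz":[0,0,0],"turn":[0,0,0]},{"xyz":[0,0,0],"turn":[0,0,0]},{"xyz":[0,0,0],"turn":[0,0,0]},{"xyz":[0,0,0],"turn":[0,0,0]},{"xyz":[0,0,0],"turn":[0,0,0]},{"xyz":[0,0,0],"turn":[0,0,0]}]' --gripper 1 --force 25

```text
clock: 2.85
eef_pos: [616.2, 33.9, 109.4]
eef_rot: [-3.141, -0.15, 1.571]
wrist_force: [-18.2, -6.5, 8.2]
finger_gap: 17.1
```

Emit:
arm_command --deltas '[{"xyz":[-0.001,0,0],"turn":[0,0,0]},{"xyz":[0,0,0],"turn":[0,0,0]},{"xyz":[0,0,0],"turn":[0,0,0]},{"xyz":[0,0,0],"turn":[0,0,0]}]'

```text
clock: 3.35
eef_pos: [614.3, 33.7, 109.4]
eef_rot: [-3.138, -0.15, 1.571]
wrist_force: [-11.0, -2.1, 4.5]
finger_gap: 13.5
```

Emit:
arm_command --deltas '[{"xyz":[-0.001,0,0],"turn":[0,0,-0.1]},{"xyz":[0,0,0],"turn":[0,0,-0.1]},{"xyz":[0,0,0],"turn":[0,0,-0.1]},{"xyz":[0,0,0],"turn":[0,0,-0.1]},{"xyz":[0,0,0],"turn":[0,0,-0.1]},{"xyz":[0,0,0],"turn":[0,0,-0.1]},{"xyz":[0,0,0],"turn":[0,0,-0.1]},{"xyz":[0,0,0],"turn":[0,0,0]},{"xyz":[0,0,0],"turn":[0,0,0]},{"xyz":[0,0,0],"turn":[0,0,0]}]'

```text
clock: 4.6
eef_pos: [615.0, 33.4, 109.5]
eef_rot: [3.14, -0.15, 0.871]
wrist_force: [5.1, -4.3, -2.5]
finger_gap: 13.7
```

```bash
python3 - <<'E'
from h import *
st=read_state();print(st["eef_pos"],st["eef_rot"],st["wrist_force"],st["moment"])
c=camera("wrist"); cv2.imwrite("pics/wrist3.png",c["color"][:,:,::-1])
E
```

```text
[615.03560707  33.37434912 109.46418341] [ 3.13987363 -0.15026489  0.87059352] [ 5.07122658 -4.34432091 -2.47753089] [-0.75181383 -0.78165711 -0.19129902]
```

View pics/wrist3.png

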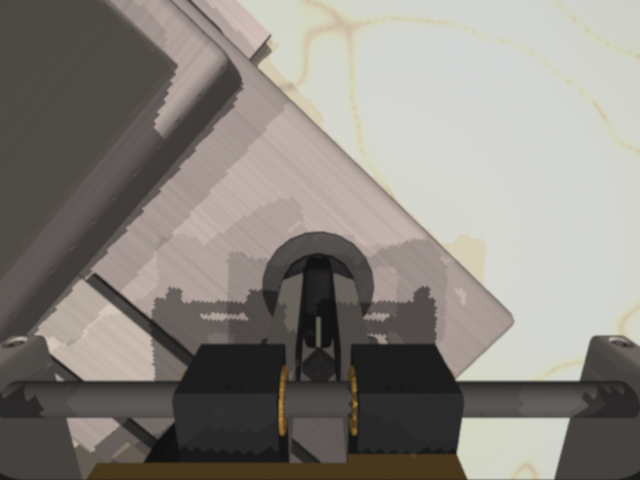

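Emit:
arm_command --deltas '[{"xyz":[0,0,0],"turn":[0,0,0]},{"xyz":[0,0,0],"turn":[0,0,0]},{"xyz":[0,0,0],"turn":[0,0,0]},{"xyz":[0,0,0],"turn":[0,0,0]},{"xyz":[0,0,0.02],"turn":[0,0,0]},{"xyz":[0,0,0.03],"turn":[0,0,0]},{"xyz":[0,0,0.03],"turn":[0,0,0]},{"xyz":[0,0,0.03],"turn":[-0.05,0,0]},{"xyz":[0,0,0.02],"turn":[-0.1,0,0]}]' --gripper 0

```text
clock: 5.78
eef_pos: [614.7, 33.3, 241.1]
eef_rot: [3.042, -0.034, 0.878]
wrist_force: [-0.5, 0.1, -0.6]
finger_gap: 93.8
```

Emit:
arm_command --deltas '[{"xyz":[-0.03,0,0],"turn":[0,0,-0.15]},{"xyz":[-0.03,0,0],"turn":[0,0,-0.15]},{"xyz":[-0.03,-0.01,0],"turn":[0,0,-0.15]},{"xyz":[-0.015,-0.003,0],"turn":[0,0,-0.15]},{"xyz":[-0.01,0,0],"turn":[0,0,-0.17]},{"xyz":[0,0,0],"turn":[0,0,0]},{"xyz":[0,0,0],"turn":[0,0,0]}]'

```text
clock: 6.65
eef_pos: [499.8, 21.0, 239.5]
eef_rot: [3.045, -0.035, 0.114]
wrist_force: [0.3, 0.0, 0.6]
finger_gap: 94.3
```

```bash
python3 - <<'E'
from h import *
st=read_state();print(st["eef_pos"],st["eef_rot"],st["wrist_force"],st["joints"])
c=camera("wrist"); cv2.imwrite("pics/wrist4.png",c["color"][:,:,::-1])
c=camera("scene"); cv2.imwrite("pics/scene4.png",cv2.resize(c["color"][150:350,220:430,::-1],None,fx=3,fy=3,interpolation=cv2.INTER_CUBIC))
E
```

```text
[499.79205203  21.04275908 239.46957   ] [ 3.04516847 -0.03482051  0.11365102] [0.26753054 0.01180016 0.58600931] [ 0.01690817  0.1483558   1.65515193 -0.09624981  1.29530992  1.49995141]
```

View pics/wrist4.png

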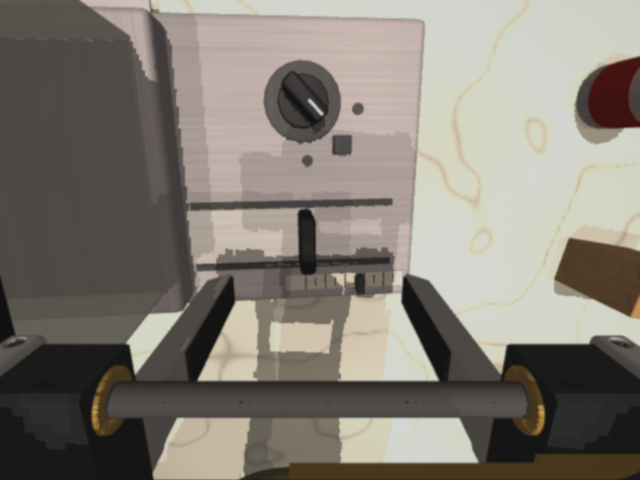

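View pics/scene4.png

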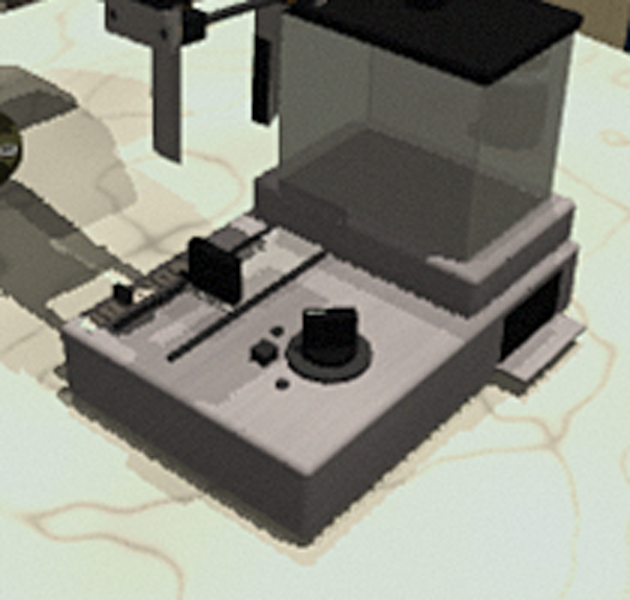

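```bash
python3 - <<'E'
from h import *
st=read_state()
R=Ro.from_euler("xyz",st["eef_rot"]);D=Ro.from_euler("xyz",[np.pi,0,0.104]);print((D*R.inv()).as_rotvec())
i=cv2.imread("pics/wrist4.png")
cv2.imwrite("pics/w4a.png",cv2.resize(i[200:300,280:410],None,fx=6,fy=6,interpolation=cv2.INTER_CUBIC))
cv2.imwrite("pics/w4b.png",cv2.resize(i[50:180,250:380],None,fx=4.5,fy=4.5,interpolation=cv2.INTER_CUBIC))
E
```

```text
[ 0.09213827  0.04474324 -0.00656229]
```

View pics/w4a.png

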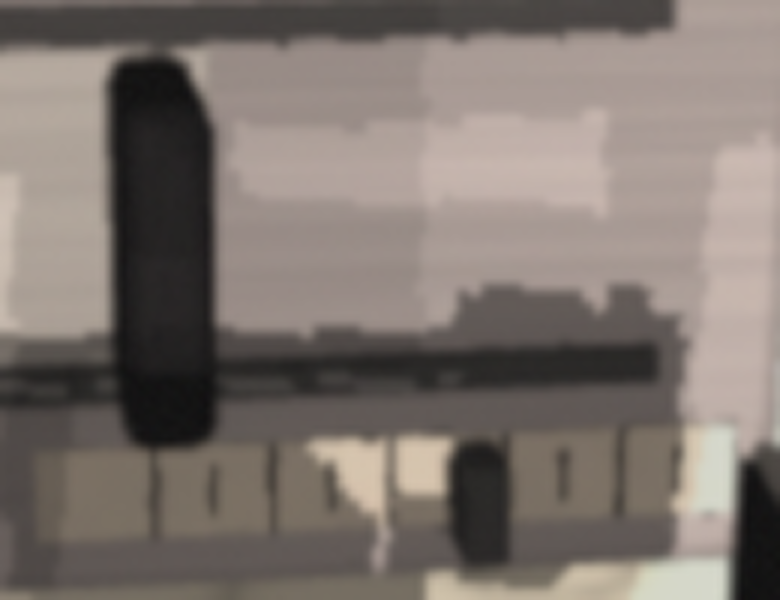

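View pics/w4b.png

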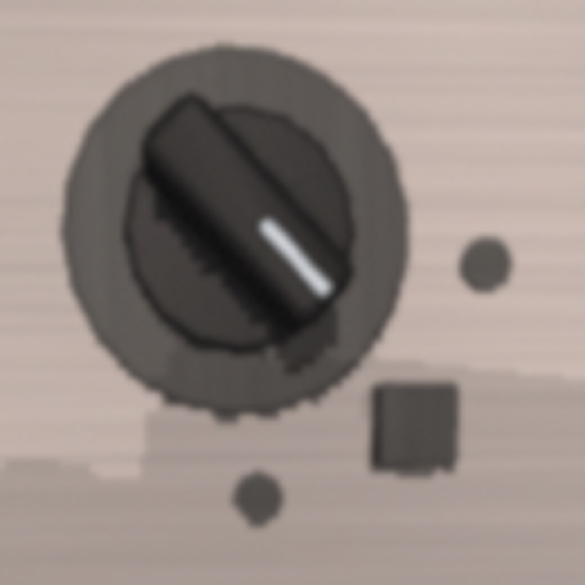

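```bash
python3 - <<'E'
from h import *
st=read_state();c=camera("wrist")
K=lambda a:(-60-50*np.cos(a),-60+50*np.sin(a))
obs=[((302.2,101.1),80,(-60,-60)),((357.8,108.9),83,K(.1)),((307.3,160.7),83,K(1.5)),((342.9,144.9),92,K(.8))]
W=np.array([back(c,st,o[0],o[1])[:2] for o in obs]);P=np.array([o[2] for o in obs])
v,f=fit(P,W); print("disp",v,np.round(f,1).tolist())
g=lambda x,y:(280+x/6,200+y/6)
for n,uv,z in [("handle topL",g(112,90),128),("topR",g(190,90),128),("botL",g(122,350),128),("botR",g(212,350),128),("tick0",g(153,495),81),("t10",g(213,495),81),("t20",g(273,485),81),("t40",g(388,480),81),("t60",g(507,470),81),("t80",g(622,470),81),("tabTL",g(458,500),95),("tabTR",g(505,500),95),("tabBR",g(508,560),81),
 ("tabtopY",g(480,445),95)]:
    print(n,np.round(w2l(v,back(c,st,uv,z)),1))
print("handle",l2w(v,(-60,60)))
E
```

```text
disp [549.63886172  85.56469413   1.67620049] [[-1.1, -0.4], [0.1, -0.3], [0.5, 0.4], [0.4, 0.3]]
handle topL [-53.5  32.1]
topR [-64.2  32.3]
botL [-54.5  69.5]
botR [-67.3  69.9]
tick0 [-61.6 110.9]
t10 [-71.7 111.2]
t20 [-81.9 109.8]
t40 [-101.6  109.6]
t60 [-122.2  108.5]
t80 [-142.3  109.2]
tabTL [-110.8  107.8]
tabTR [-118.6  108.1]
tabBR [-123.   125.1]
tabtopY [-114.1   98.4]
handle [496.28440042  19.58514078]
```

Emit:
arm_command --deltas '[{"xyz":[-0.003,-0.001,-0.02],"turn":[0.046,0.0225,-0.0035]},{"xyz":[0,0,-0.025],"turn":[0.046,0.0225,-0.0035]},{"xyz":[0,0,-0.025],"turn":[0,0,0]},{"xyz":[0,0,-0.025],"turn":[0,0,0]},{"xyz":[0,0,-0.02],"turn":[0,0,0]},{"xyz":[0,0,-0.018],"turn":[0,0,0]},{"xyz":[0,0,0],"turn":[0,0,0]},{"xyz":[0,0,0],"turn":[0,0,0]}]'

```text
clock: 7.8
eef_pos: [496.9, 20.0, 107.1]
eef_rot: [3.141, -0.0, 0.102]
wrist_force: [0.3, -0.2, 0.4]
finger_gap: 94.0
```

```bash
python3 - <<'E'
from h import *
st=read_state();print(st["eef_pos"],st["eef_rot"],st["wrist_force"])
c=camera("wrist"); cv2.imwrite("pics/wrist5.png",c["color"][:,:,::-1])
E
```

```text
[496.90634017  19.97645612 107.13248669] [ 3.14124434e+00 -4.82914360e-04  1.01587049e-01] [ 0.2543302  -0.15795303  0.43530999]
```

View pics/wrist5.png

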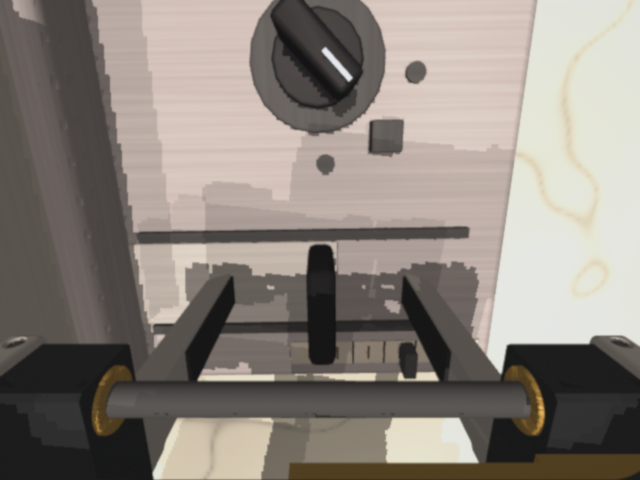

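Knob pointer is at the block (386,135); the handle is centred between the fingers at (321,305). Closing.

Emit:
arm_command --deltas '[{"xyz":[0,0,0],"turn":[0,0,0]},{"xyz":[0,0,0],"turn":[0,0,0]},{"xyz":[0,0,0],"turn":[0,0,0]},{"xyz":[0,0,0],"turn":[0,0,0]},{"xyz":[0,0,0],"turn":[0,0,0]},{"xyz":[0,0,0],"turn":[0,0,0]},{"xyz":[0,0,0],"turn":[0,0,0]},{"xyz":[0,0,0],"turn":[0,0,0]},{"xyz":[0,0,0],"turn":[0,0,0]},{"xyz":[0,0,0],"turn":[0,0,0]}]' --gripper 1 --force 40

```text
clock: 9.1
eef_pos: [496.7, 18.3, 106.4]
eef_rot: [3.138, 0.0, 0.101]
wrist_force: [0.9, -14.4, -1.5]
finger_gap: 13.9
```

Emit:
arm_command --deltas '[{"xyz":[0.001,-0.01,0],"turn":[0,0,0]},{"xyz":[0.001,-0.01,0],"turn":[0,0,0]},{"xyz":[0.001,-0.01,0],"turn":[0,0,0]},{"xyz":[0.001,-0.01,0],"turn":[0,0,0]},{"xyz":[0.001,-0.008,0],"turn":[0,0,0]},{"xyz":[0.0005,-0.005,0],"turn":[0,0,0]},{"xyz":[0,0,0],"turn":[0,0,0]},{"xyz":[0,0,0],"turn":[0,0,0]}]'

```text
clock: 10.1
eef_pos: [502.6, -32.2, 106.5]
eef_rot: [-3.14, -0.001, 0.101]
wrist_force: [5.7, 9.1, -2.6]
finger_gap: 13.8
```

```bash
python3 - <<'E'
from h import *
st=read_state();print(st["eef_pos"],st["eef_rot"],st["wrist_force"])
c=camera("wrist"); cv2.imwrite("pics/wrist6.png",c["color"][:,:,::-1])
c=camera("scene"); cv2.imwrite("pics/scene6.png",cv2.resize(c["color"][200:280,230:330,::-1],None,fx=7,fy=7,interpolation=cv2.INTER_CUBIC))
E
```

```text
[502.56762544 -32.23951501 106.4580444 ] [-3.14016762e+00 -1.25968237e-03  1.01482124e-01] [ 5.72363937  9.12981828 -2.63403058]
```

View pics/wrist6.png

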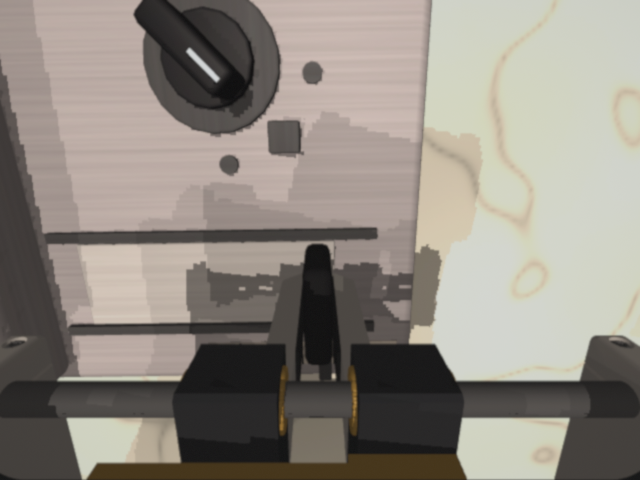

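View pics/scene6.png

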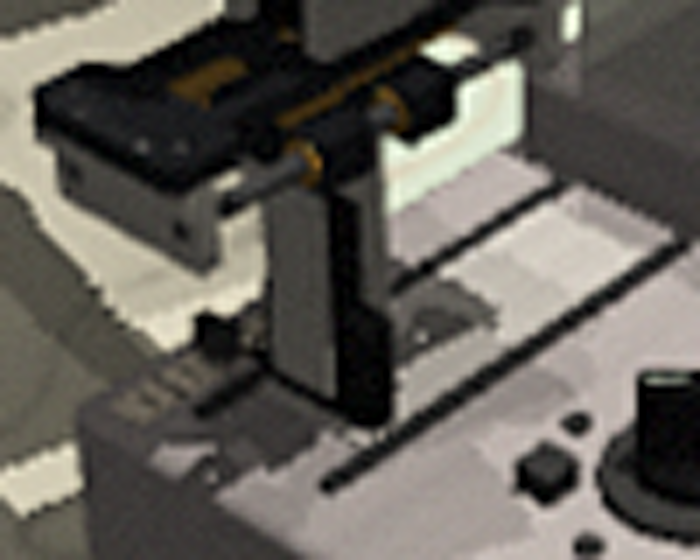

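Emit:
arm_command --deltas '[{"xyz":[0,-0.0025,0],"turn":[0,0,0]},{"xyz":[0,0,0],"turn":[0,0,0]},{"xyz":[0,0,0],"turn":[0,0,0]},{"xyz":[0,0,0],"turn":[0,0,0]}]'

```text
clock: 10.7
eef_pos: [502.8, -34.6, 106.5]
eef_rot: [-3.14, -0.002, 0.102]
wrist_force: [8.5, 10.4, -4.4]
finger_gap: 13.8
```

```bash
python3 - <<'E'
from h import *
st=read_state();print(st["eef_pos"],st["eef_rot"],st["wrist_force"])
c=camera("wrist"); im=c["color"][:,:,::-1]
cv2.imwrite("pics/w7a.png",cv2.resize(im[230:390,260:400],None,fx=3.7,fy=3.7,interpolation=cv2.INTER_CUBIC))
cv2.imwrite("pics/w7b.png",cv2.resize(im[0:180,130:340],None,fx=3.3,fy=3.3,interpolation=cv2.INTER_CUBIC))
c=camera("side"); im=c["color"][:,:,::-1]
cv2.imwrite("pics/side7.png",im)
E
```

```text
[502.83599153 -34.57648033 106.46392297] [-3.14014143e+00 -1.95044090e-03  1.01640353e-01] [ 8.46391363 10.3661722  -4.44456246]
```

View pics/w7a.png

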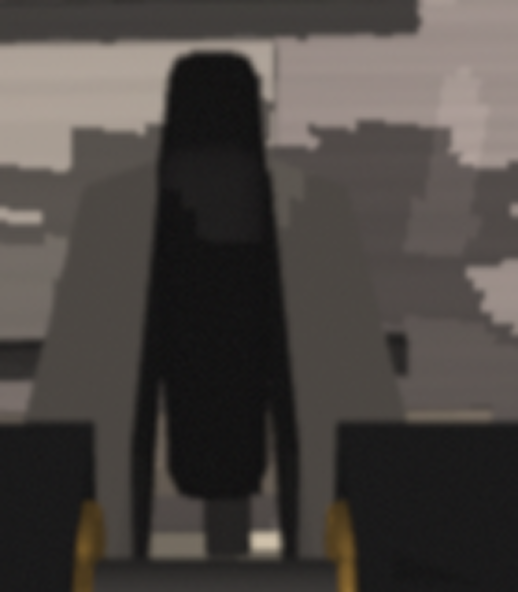

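View pics/w7b.png

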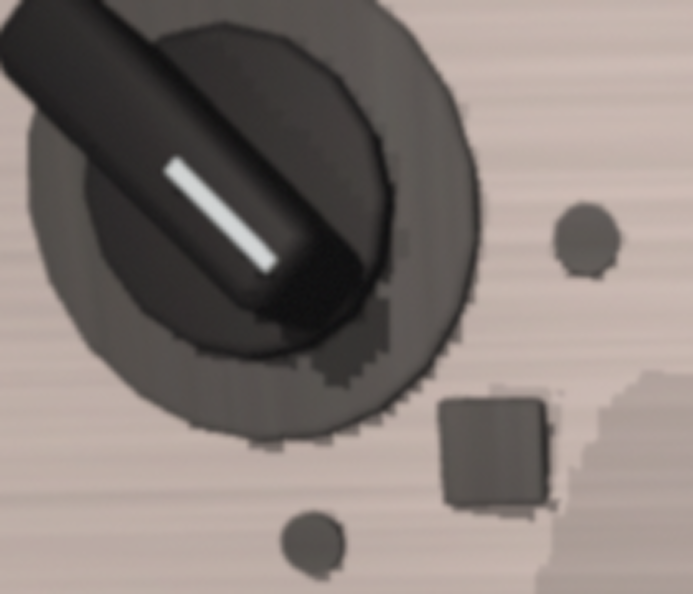

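View pics/side7.png

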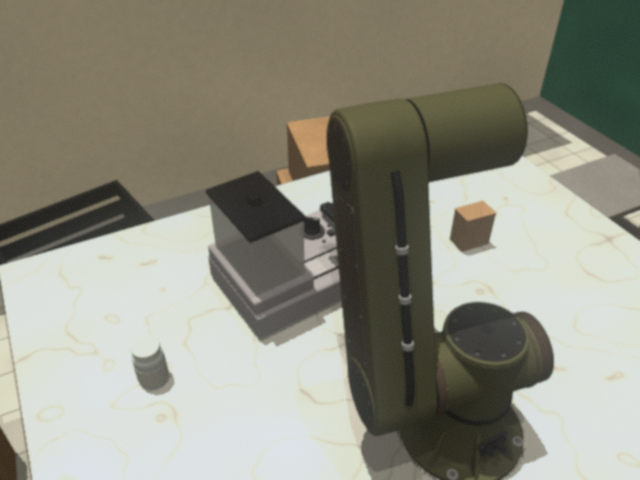

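```bash
python3 - <<'E'
from h import *
st=read_state();c=camera("wrist")
g=lambda x,y:(260+x/3.7,230+y/3.7)
v=(549.6,85.6,1.6755)
for n,uv,z in [("hTL",g(163,440),128),("hTR",g(270,440),128),("farL",g(172,75),128),("farR",g(252,75),128),("tabL94",g(205,525),94),("tabR94",g(248,525),94)]:
    print(n,np.round(w2l(v,back(c,st,uv,z)),1))
# project pixel widths of 8mm at tab
a=proj(c,st,np.r_[l2w(v,(-109.7,107)),94]);b=proj(c,st,np.r_[l2w(v,(-117.7,107)),94]);print(a,b)
K=lambda a:(-60-50*np.cos(a),-60+50*np.sin(a))
h=lambda x,y:(130+x/3.3,y/3.3)
obs=[((587,240),83,K(.1)),((313,544),83,K(1.5)),((493,450),92,K(.8))]
W=np.array([back(c,st,h(*o[0]),o[1])[:2] for o in obs]);P=np.array([o[2] for o in obs])
v,f=fit(P,W);print(v,f.round(1).tolist())
p=[w2l(v,back(c,st,h(*q),124)) for q in [(175,165),(268,265)]];d=p[1]-p[0];print(p,"knob a",np.arctan2(d[1],-d[0]))
E
```

```text
hTL [-107.6   74.3]
hTR [-121.7   74.4]
farL [-109.4   23.6]
farR [-119.    23.7]
tabL94 [-112.6  113.9]
tabR94 [-119.7  114. ]
[310.54058905 362.21153156] [323.72303863 362.18604545]
[548.6147759   84.72110523   1.69078944] [[0.2, 0.0], [0.1, 0.0], [-0.3, -0.1]]
[array([-62.31748424, -57.70811726]), array([-72.14940618, -46.64711419])] knob a 0.8441580666935794
```

Emit:
arm_command --deltas '[{"xyz":[0.0007,-0.0008,0],"turn":[0,0,0]},{"xyz":[0,0,0],"turn":[0,0,0]},{"xyz":[0,0,0],"turn":[0,0,0]},{"xyz":[0,0,0],"turn":[0,0,0]},{"xyz":[0,0,0],"turn":[0,0,0]},{"xyz":[0,0,0],"turn":[0,0,0]}]'

```text
clock: 11.6
eef_pos: [503.0, -35.4, 106.5]
eef_rot: [-3.14, -0.001, 0.102]
wrist_force: [3.4, 9.2, -0.3]
finger_gap: 13.6
```

```bash
python3 - <<'E'
from h import *
st=read_state();print(st["eef_pos"],st["eef_rot"],st["wrist_force"],st["finger_gap"])
im=camera("wrist")["color"][:,:,::-1]
cv2.imwrite("pics/w8.png",cv2.resize(im[230:390,260:400],None,fx=3.7,fy=3.7,interpolation=cv2.INTER_CUBIC))
cv2.imwrite("pics/scene8.png",camera("scene")["color"][:,:,::-1])
E
```

```text
[502.97639788 -35.42312826 106.45599469] [-3.14002162e+00 -5.03947747e-04  1.01658752e-01] [ 3.37167415  9.23955265 -0.34749024] 13.64616525757845
```

View pics/w8.png

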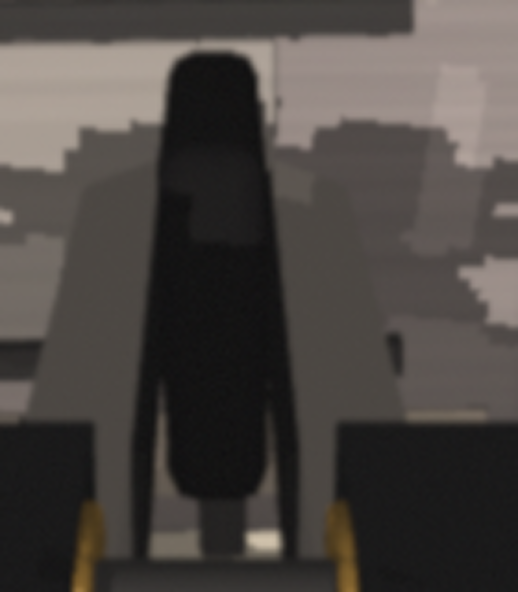

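View pics/scene8.png

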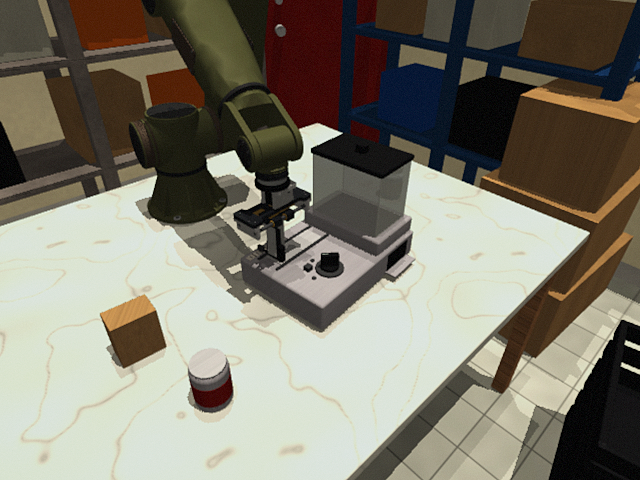

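The tab (crop columns 200–245) lies centred under the handle (168–265). The carton and jar are where they were.

```bash
python3 -c "
from cell import *
print(sign_off())"
```

```text
the job is handed in; nothing more can be done
None
```

The knob is set at the square block and the gripper is holding the slide out level with the tab. I handed the job in at about 11.7 s on the robot's clock; `sign_off()` gave no verdict.

- **Knob:** The square block stands at the 0.8 detent. I gripped the bar with the tool tilted 0.15 rad to clear the hopper, turned it 0.7 rad clockwise and let go. The last camera measurement put it at about 0.84 rad, pointing at the block.
- **Slide:** I pinched the handle at 40 N and pulled it out about 54 mm. My estimates of where the tab lies ranged from 53.0 to 54.7 mm. In the last picture the tab sits centred behind the handle to within about 1 mm, and the tolerance is ±6 mm. The pointer's tip was hidden by the handle, so I judged the position from the middle of the handle.
- **Hold:** The spring pulls back on the gripper with about 9 N and the jaws are closed to 13.6 mm on the handle.
- **Loose items:** The carton and jar look unmoved in the last scene picture. The tin looks unmoved in the side picture taken just before the final 0.8 mm pull.
- **Disagreement:** Repeated camera fits of the dispenser's position differed by 1 to 2 mm, which matches the stated calibration.

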